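# Refit the upper burr carrier of the coffee grinder

## Robot

A 6-joint arm with a two-finger parallel gripper is mounted at the origin on a cart in front of the work surface, level with it; the furniture and walls round the work are solid. World frame = base frame: x ahead of the robot, y to its left, z up, the work surface at z = 0. Lengths are in mm, angles in degrees, forces in N, time in s.
With the tool pointing down it reaches from about 250 to 725 mm from the base axis. Payload 4 kg.
Tool frame: the origin (TCP) lies between the finger pads; the fingertips stand ahead of it and the grasp point (between the pads) lies 11 mm behind it (r.tips_ahead is the z of the fingertips in the tool frame, in mm); z points along the fingers, y is the line along which they close (so a half turn about z gives the same grasp; the last joint's range is limited). The gripper opens to 85 mm and grips with 20 to 120 N. Pads are 22 mm wide; open, the fingers measure 114 mm over their backs; the gripper's body (76 mm by 85 mm) begins 54 mm behind the grasp point. The pads swing forward as they close: fully open they stand 13 mm farther back than shut.
Start: joints at [73.969, 13.785, 0.286, 76.501, 0, 90], TCP at [138.08, 480.555, 239.306] pointing down, gripper open.
Joint ranges: [-155.79, 155.79], [-60.16, 107.12], [-62.33, 73.08], [-114, 123.19], [-81.49, 82.49], [-180, 180]. Speed limits (degrees/s): [159.86, 159.86, 180, 180, 180, 180].

## Interface

Orientations are given as a 3x3 rotation matrix whose columns are the frame's x, y, z axes.
In Python, from cell import r gives the robot as it stands.
- The arm moves only by the tool carry_out, never from a script. Its argument "rows" is a list of rows, each an object with "offset": the shift along the tool's x, y, z in mm, a list of three; "roll": the turn about the tool's z in rad; "hand": the gripper command: -1 is shut, 1 is fully open, values between are in proportion. A call has 1 to 10 rows; each row is the pose to reach, as a shift and turn from the pose commanded when the call began, along the tool's axes at that moment; what a row does not reach only later rows make up. A row lasts 1/8 s, in which the tool goes at most 62.5 mm and 10.7 degrees, less where a joint would pass 70% of its speed; a pose out of reach is approached as far as the arm can. A call with a gripper value outside its range is refused whole. The fingers move at their own pace and stop on an object; "squeeze" is the grip in N (left out, the last holds). Time passes only in rows, so rows that repeat a pose let the fingers close. It gives the time, the measured TCP pose, the force, the opening and the grip force at its end, in the units of the state.
- r.observe(): the state, without advancing time (a new reading comes with each control period).
- r.snapshot(name): name is "scene" or "side" or "wrist"; returns (picture, depth): 480x640x3 uint8, blue, green, red; 480x640 float32, mm along the optical axis (not along the pixel's ray), 0 where there is no reading.
- r.camera_params(name): a dict with "K" (3x3 intrinsics, pixels), "rvec" (rotation vector, rad) and "tvec" (3), from world to camera coordinates, as OpenCV has them. Camera axes: x right, y down, z forward; pixel columns grow to the right and rows downward; lengths in mm; the calibration is good to about 2 mm. The wrist camera is an equidistant fisheye: a pixel r from the principal point sees the ray r / f radians off the axis. A picture is of the moment at which its call begins: read the wrist's pose just before it. camera_params takes no time and is no camera call; for the wrist camera it gives the pose at the moment of the call.
- r.finish_job(): hands the job in; it is judged then, once.
Trained networks look in the newest picture that a camera, given by its name, has taken for a name from the list of things; names that differ only in an ending like _2 or _b are one class to them, and where a whole thing is asked for, a point or a joint stands for the part that bears it (a point fixed in the world has none). Each returns a list of dicts, best first, with "p" (0 to 1); they miss things now and then, are a little off and sometimes report something else, mostly with a low value. They report only what shows in the picture. A call takes as long as a camera call.
- r.regions_of(camera, label): "mask" (480x640 bool, what is visible of it) and "bbox" ([left, top, right, bottom] in pixels, round what is visible of it).
- r.landmark_of(camera, label): "xy" ([column, row] in pixels: a listed point, or the origin of a listed thing).
The state is a dict: "clock": time; "joint_positions": joint angles; "joint_vel": joint speeds; "effort": joint torques, N m; "position": TCP position; "eef_rot": TCP orientation; "force": force on the tool from outside, world axes, zero at the start; "ft_torque": the same for the moment, N m; "grip_width": opening from 0.0 (shut) to 1.0 (fully open); "grip_force": force on a finger pad.
Only numpy, scipy, OpenCV 4.12 (cv2) and the standard library are available. Lean on these libraries where they do the work, as an engineer would, in place of code of your own. Each camera call takes 0.05 s, during which the arm holds its last target. There are 200 camera calls.

## Task

The coffee grinder has been brushed out and its steel burr carrier only lies loosely in the collar, propped up on the locating pin. Push the carrier round with a fingertip against one of its two upright lugs until its rim notch drops over the pin at the front of the grinder, and only then press it down on the seal with a fingertip until it is fully home and level. Do not pinch the carrier, lift it or force it down while it is off the pin, and leave the hopper, tamper, brush and spoon where they are.

Things in the scene. Friction and masses are not known exactly. Their poses are not given: they have to be found in the camera images.
- grinder: Coffee grinder, hopper off, fixed; foot 176 (x) x 132 (y) mm. Origin on the table under the collar's axis; -x is its front, the side with the dark grounds bin. On top a round black collar, radius 42 to 60 mm, top 167 mm above the table; a rib on it at the front, beside the pin, reaches 171 mm, and nothing is higher but the carrier, which sits centred in the collar.
- pin (a point): Upright steel locating pin, 6 mm thick, fixed in the grinder 36 mm from the collar's axis towards its front (-x); its top is 171 mm above the table, this point on its axis at 167 mm. Hidden under the carrier's flange until the notch meets it.
- carrier: Loose steel burr carrier, 0.38 kg: flange 80 mm wide, 7 mm thick, 37 mm hole; a skirt below centres it; oiled, it turns at about 1 N. Origin on its axis at the flange's underside, z up. Origin height: about 169 mm at the start (tilted 3 degrees on pin and seal), 167 once the notch has dropped over the pin, when it is level and turns no further, 164 fully home. Keyed, its axes lie as the grinder's.
- notch (a point): Point in the carrier's one rim notch, 36 mm from its axis in its -x direction, 3 mm above the flange's underside. The notch is 10 mm wide, open at the rim, cut through from radius 31 mm outwards; 30 to 180 degrees from the pin at the start, either way round. Meets the pin point when the carrier is home.
- lug_a (a point): Middle of the top of the carrier's lug in its +y direction, 29.5 mm from its axis. Upright rib 8 mm thick (in the carrier's x, the way round), 20 mm long radially (radius 19.5 to 39.5 mm), its top 18 mm above the flange's top face and 25 mm above the carrier's origin.
- lug_b (a point): The same for the like lug on the opposite side (-y). Pushed on against the pin with more than about 4 N the carrier may tip and ride over it again, most easily if the lug is moving towards the rear of the grinder as the notch arrives; a lug moving towards the front holds the notch down.
- seal (a joint): Travel of the black rubber seal ring (radius 32 to 41 mm) under the flange: 0 = up, as at the start; 0.003 m = pressed fully down. It gives way at about 11 N, the carrier's weight included, and stays where it is pressed to.
- hopper: Loose smoke-tinted bean hopper with a black lid, 128 mm wide, 115 mm high, standing on the table to the left of the grinder (robot's view). Origin at the centre of its underside. Leave alone.
- tamper: Loose turned wooden tamper, 53 mm wide, 107 mm high, standing behind and left of the grinder. Origin at the centre of its underside. Leave alone.
- brush: Loose pastry brush, 200 mm long, 20 mm high, lying left of the grinder. Origin at its middle, on the table. Leave alone.
- spoon: Loose steel measuring spoon, 107 mm long, 14 mm high, lying on the 5 mm thick cloth to the right. Origin at its middle, on its underside. Leave alone.

How it is judged (in metres and radians):
At the end, for the whole second after the job is handed in: The carrier's notch is over the pin (notch point within 4.5 mm of the pin, seen from above), the carrier is fully home (origin less than 165.2 mm above the table, seal pressed down more than 2.2 mm), level within 0.03 rad and at rest (horizontal distance between notch and pin below 0.0045 m and z of carrier in the frame of grinder below 0.1652 m and angle between carrier's own z axis and vertical below 0.03 rad and value of joint seal above 0.0022 m and linear speed of carrier below 0.01 m/s); the robot touches nothing.
It fails at once if the carrier is lifted: its origin more than 180 mm above the table, or it is tipped by more than 0.25 rad (z of carrier in the frame of grinder above 0.18 m or angle between carrier's own z axis and vertical above 0.25 rad).
It fails at once if the carrier is forced down (seal pressed more than 1.5 mm) while its notch is not over the pin (value of joint seal above 0.0015 m and horizontal distance between notch and pin above 0.006 m).
It fails at once if the fingers pinch or press the carrier with more than 35 N (contact force between the fingers and carrier above 35 N).
It fails at once if the hopper, tamper, brush or spoon is moved by more than 20 mm (distance of any of hopper, tamper, brush, spoon from where it was at the start of the episode above 0.02 m).
It also fails if it takes over 56 s, if anything falls off the work surface, if the arm or the gripper's body presses on something with over 40 N, if the wrist force passes 120 N, or if a joint passes its speed limit or range.

## Working session

There is one attempt and no reset: what is moved stays moved. The work goes in short steps, Python scripts to look and compute and a tool call to move; the robot and the scene stay as the last step left them, time stands still between calls to the robot, and variables do not carry over. Pictures are saved under pics/ and viewed, at most 10 in all, crops included, and the job is handed in when it is done.

Besides the shell and the picture viewer there is one more tool, called after "Request:" in YAML: its name, and indented under it one key for each argument. carry_out: Moves the arm, as the interface text tells. Its arguments: {"type":"object","properties":{"rows":{"type":"array","items":{"type":"object","properties":{"offset":{"type":"array","items":{"type":"number"}},"roll":{"type":"number"},"hand":{"type":"number"}}}},"squeeze":{"type":"number"}},"required":["rows"]}

```bash
mkdir -p pics; cat > h.py <<'E'
import numpy as np,cv2
from cell import r
def ray(cam,uv,P=None):
    P=P or r.camera_params(cam);K=np.array(P["K"],float);R=cv2.Rodrigues(np.array(P["rvec"],float))[0];t=np.array(P["tvec"],float).ravel()
    x=(uv[0]-K[0,2])/K[0,0];y=(uv[1]-K[1,2])/K[1,1]
    if cam=="wrist":
        th=np.hypot(x,y);d=np.array([x/th*np.sin(th),y/th*np.sin(th),np.cos(th)]) if th>1e-9 else np.array([0,0,1.])
    else: d=np.array([x,y,1.])
    return -R.T@t,R.T@d
def atz(cam,uv,z,P=None):
    c,d=ray(cam,uv,P);return c+d*(z-c[2])/d[2]
E
python3 - <<'E'
from h import *
print(r.observe()["position"],r.tips_ahead)
for c in("scene","side"):
    p,d=r.snapshot(c);cv2.imwrite(f"pics/{c}0.png",p)
    print(c,np.round(ray(c,(320,240)),2).tolist())
    for l,z in(("grinder",0),("carrier",169),("notch",172),("lug_a",194),("pin",167),("hopper",0),("tamper",0)):
        for o in r.landmark_of(c,l)[:3]: print(c,l,round(o["p"],2),np.round(o["xy"]),np.round(atz(c,o["xy"],z)))
E
```

```text
[137.91897377 479.96411288 238.4243713 ] 8.0
scene [[-262.17, -620.6, 679.23], [0.61, 0.66, -0.43]]
scene grinder 0.66 [338. 283.] [579. 228.   0.]
scene carrier 0.97 [337. 220.] [564. 216. 169.]
scene lug_a 0.8 [334. 201.] [596. 260. 194.]
scene lug_a 0.75 [344. 212.] [567. 198. 194.]
scene pin 0.87 [322. 225.] [526. 223. 167.]
scene hopper 0.94 [301. 257.] [607. 391.   0.]
scene hopper 0.66 [229. 254.] [481. 530.   0.]
scene tamper 0.47 [352. 217.] [887. 482.   0.]
side [[614.5, 1089.15, 592.45], [-0.08, -0.89, -0.44]]
side grinder 0.66 [303. 304.] [566. 217.   0.]
side carrier 0.9 [303. 236.] [567. 210. 169.]
side notch 0.8 [285. 234.] [604. 208. 172.]
side lug_a 0.64 [299. 236.] [578. 263. 194.]
side lug_a 0.64 [372. 408.] [515. 713. 194.]
side lug_a 0.56 [308. 223.] [556. 200. 194.]
side pin 0.66 [318. 243.] [538. 241. 167.]
side tamper 0.63 [230. 328.] [722. 297.   0.]
```

View pics/scene0.png

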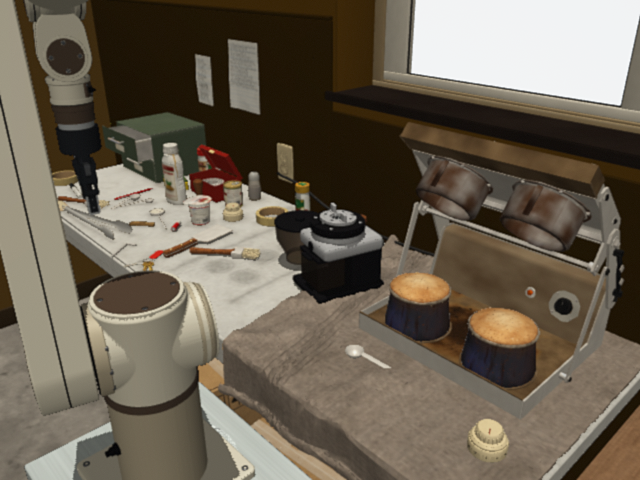

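View pics/side0.png

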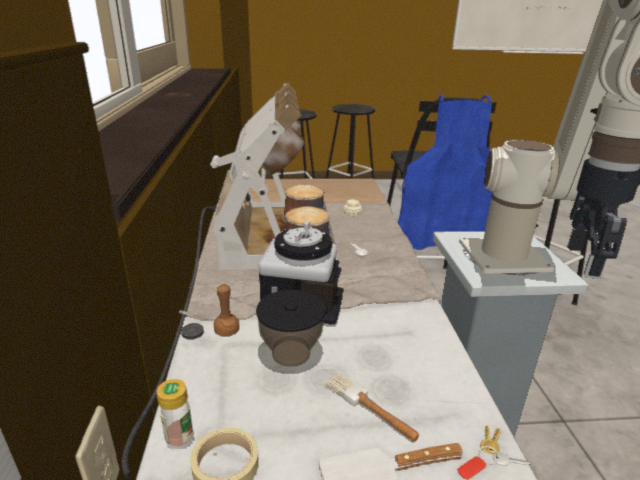

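The collar and carrier show at about (337,220) in the scene picture and (303,240) in the side picture, putting the grinder near (566,214). Both lugs are visible. The hopper is left of it, with the tamper behind.

```bash
python3 - <<'E'
from h import *
s=r.observe();R=np.array(s["eef_rot"]);p=np.array(s["position"])
print(np.round(R,3).tolist(),s["force"])
c,d=ray("wrist",(320,240));print("cam in tool",np.round(R.T@(c-p)),np.round(R.T@d,2), r.camera_params("wrist")["K"])
print("to (500,215,300):",np.round(R.T@(np.array([500,215,300])-p)))
E
```

```text
[[-0.961, 0.276, 0.0], [0.276, 0.961, 0.0], [0.0, 0.0, -1.0]] [-0.12264363 -0.34061147 -0.27442597]
cam in tool [  74.    0. -135.] [-0.28 -0.01  0.96] [[371.64829954   0.         324.30855089]
 [  0.         371.64829954 240.82416478]
 [  0.           0.           1.        ]]
to (500,215,300): [-421. -155.  -61.]
```

Request:
carry_out:
  rows:
    - {"offset": [0, 0, -50], "roll": 0, "hand": -1}
    - {"offset": [-55, -18, -52], "roll": 0, "hand": -1}
    - {"offset": [-112, -36, -52], "roll": -0.05, "hand": -1}
    - {"offset": [-168, -54, -52], "roll": -0.1, "hand": -1}
    - {"offset": [-225, -73, -52], "roll": -0.15, "hand": -1}
    - {"offset": [-282, -91, -52], "roll": -0.2, "hand": -1}
    - {"offset": [-338, -110, -52], "roll": -0.24, "hand": -1}
    - {"offset": [-395, -128, -52], "roll": -0.28, "hand": -1}
    - {"offset": [-450, -146, -52], "roll": -0.28, "hand": -1}
    - {"offset": [-450, -146, -52], "roll": -0.28, "hand": -1}

```text
clock: 2.05
position: [533.0, 213.2, 290.1]
eef_rot: [[-1.0, 0.006, -0.001], [0.006, 1.0, -0.001], [0.001, -0.001, -1.0]]
force: [-1.0, 0.3, -0.2]
grip_width: 0.002
grip_force: 0.0
```

```bash
cat > look.py <<'E'
from h import *
import sys
s=r.observe();print(np.round(s["position"],1),np.round(s["joint_positions"]),s["clock"],np.round(s["force"],1),np.round(s["eef_rot"],2).tolist())
P=r.camera_params("wrist");p,d=r.snapshot("wrist")
for l,z in(("grinder",0),("carrier",169),("notch",171),("lug_a",194),("pin",167)):
    for o in r.landmark_of("wrist",l)[:2]: print(l,round(o["p"],2),np.round(o["xy"]),np.round(atz("wrist",o["xy"],z,P),1)[:2])
cv2.imwrite(f"pics/{sys.argv[1]}.png",p)
E
python3 look.py w1
```

```text
[533.  213.2 290.1] [22. 22. 19. 87. -0. 22.] 2.05 [-1.   0.3 -0.2] [[-1.0, 0.01, -0.0], [0.01, 1.0, -0.0], [0.0, -0.0, -1.0]]
carrier 0.96 [334. 283.] [568.3 221.3]
lug_a 0.98 [292. 280.] [555.5 192.2]
lug_a 0.72 [371. 314.] [582.  246.1]
pin 0.9 [344. 237.] [533.2 228.3]
```

View pics/w1.png

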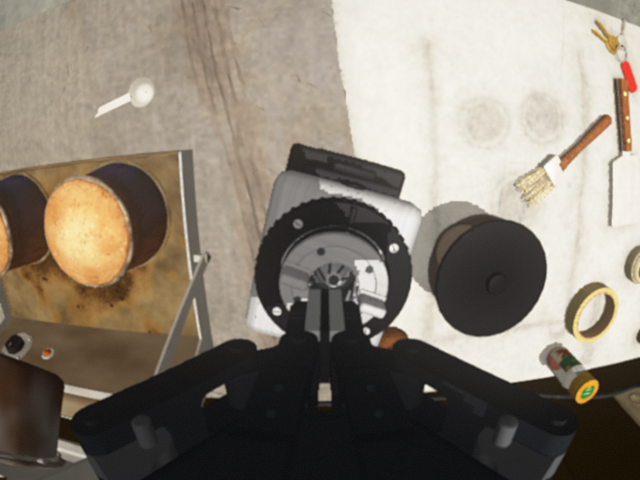

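The front of the grinder is at the top of the picture and the pin rib is near (344,237). The lugs show at (292,280) and (371,314), and the notch is hidden at the rear. The carrier is about 165° off, so I'll turn it clockwise by the left lug, which ends up moving towards the front.

Request:
carry_out:
  rows:
    - {"offset": [-5, 9, 0], "roll": -0.18, "hand": -1}
    - {"offset": [-10, 18, 0], "roll": -0.36, "hand": -1}
    - {"offset": [-15, 27, 0], "roll": -0.54, "hand": -1}
    - {"offset": [-20, 36, 0], "roll": -0.72, "hand": -1}
    - {"offset": [-25, 44, 0], "roll": -0.9, "hand": -1}
    - {"offset": [-25, 44, 20], "roll": -1.02, "hand": -1}
    - {"offset": [-25, 44, 40], "roll": -1.117, "hand": -1}
    - {"offset": [-25, 44, 50], "roll": -1.117, "hand": -1}
    - {"offset": [-25, 44, 50], "roll": -1.117, "hand": -1}

```text
clock: 3.48
position: [554.4, 260.4, 241.0]
eef_rot: [[-0.438, -0.899, -0.001], [-0.899, 0.438, -0.001], [0.001, 0.001, -1.0]]
force: [-0.9, -0.5, 1.0]
grip_width: 0.0
grip_force: 0.0
```

```bash
python3 look.py w2
```

```text
[554.4 260.4 241. ] [ 25.  27.  20.  83.   0. -39.] 3.475 [-0.9 -0.5  1. ] [[-0.44, -0.9, -0.0], [-0.9, 0.44, -0.0], [0.0, 0.0, -1.0]]
grinder 0.85 [295. 177.] [567.2 222.5]
notch 0.93 [208. 208.] [600.1 203.5]
lug_a 0.97 [253. 159.] [558.1 191.1]
lug_a 0.56 [269. 275.] [579.9 248.6]
pin 0.58 [331. 199.] [534.3 230.8]
```

View pics/w2.png

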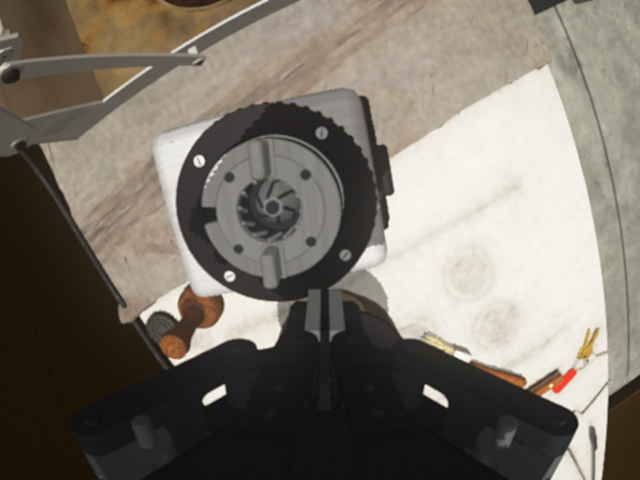

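Both lugs, at (260,157) and (270,268), and the notch at (208,210) are clear. The carrier axis is about (569,219.5), and the near lug lies at about 66°. I'll go down beside it.

Request:
carry_out:
  rows:
    - {"offset": [2, -4, 20], "roll": -0.03, "hand": -1}
    - {"offset": [2, -4, 40], "roll": -0.03, "hand": -1}
    - {"offset": [2, -4, 50], "roll": -0.03, "hand": -1}
    - {"offset": [2, -4, 51], "roll": -0.03, "hand": -1}
    - {"offset": [2, -7, 51], "roll": -0.03, "hand": -1}
    - {"offset": [2, -10, 51], "roll": -0.03, "hand": -1}
    - {"offset": [2, -10, 51], "roll": -0.03, "hand": -1}

```text
clock: 4.65
position: [564.0, 253.8, 190.9]
eef_rot: [[-0.411, -0.911, 0.001], [-0.911, 0.411, 0.0], [-0.001, -0.001, -1.0]]
force: [0.5, -0.7, -0.2]
grip_width: 0.003
grip_force: 0.0
```

```bash
cat > orb.py <<'E'
from h import *
import sys
# orbit rows about the axis C, clockwise, from the pose now; args step total
C=np.array([float(sys.argv[3]),float(sys.argv[4])]) if len(sys.argv)>3 else np.array([568.8,219.5])
s=r.observe();R=np.array(s["eef_rot"]);p=np.array(s["position"])
c=(R.T@np.append(C-p[:2],0))[:2]
print("pos",np.round(p,1),"xang",np.degrees(np.arctan2(R[1,0],R[0,0])).round(1),"axis in tool",c.round(1),"F",np.round(s["force"],1),s["clock"])
for k in range(1,11):
    a=np.radians(float(sys.argv[1])*k);M=np.array([[np.cos(a),-np.sin(a)],[np.sin(a),np.cos(a)]])
    print(np.round(c-M@c,1),round(a,3))
E
cat > lm.py <<'E'
from h import *
r.snapshot("side");r.snapshot("scene")
P=r.camera_params("wrist");r.snapshot("wrist")
for cam in("wrist","side","scene"):
  for l,z in(("carrier",169),("notch",171),("lug_a",193),("pin",167)):
    for o in r.landmark_of(cam,l)[:2]:
      q=atz(cam,o["xy"],z,P if cam=="wrist" else None)[:2];dq=q-[568.8,219.5]
      print(cam,l,round(o["p"],2),q.round(1),"ang",np.degrees(np.arctan2(dq[1],dq[0])).round(1))
E
python3 orb.py 5; python3 lm.py
```

```text
pos [564.  253.8 190.9] xang -114.3 axis in tool [ 29.2 -18.5] F [ 0.5 -0.7 -0.2] 4.65
[-1.5 -2.6] 0.087
[-2.8 -5.4] 0.175
[-3.8 -8.2] 0.262
[ -4.6 -11.1] 0.349
[ -5.1 -14.1] 0.436
[ -5.3 -17.1] 0.524
[ -5.3 -20.1] 0.611
[ -5.1 -23.1] 0.698
[ -4.5 -26.1] 0.785
[ -3.7 -29. ] 0.873
wrist carrier 0.55 [588.1 258.4] ang 63.6
wrist notch 0.72 [599.9 205.4] ang -24.4
wrist lug_a 0.68 [580.1 247.4] ang 68.0
wrist lug_a 0.61 [558.2 192. ] ang -111.1
wrist pin 0.73 [533.2 230.5] ang 162.8
side notch 0.81 [608.9 202.8] ang -22.6
side lug_a 0.9 [557.8 205.5] ang -128.1
side lug_a 0.79 [580.5 253.4] ang 70.9
side pin 0.66 [536.1 231.7] ang 159.5
side pin 0.26 [459.4 272.2] ang 154.3
scene carrier 0.69 [570.9 229.8] ang 78.3
scene notch 0.7 [602.1 209.3] ang -17.0
scene notch 0.47 [ 241.2 -174.2] ang -129.8
scene lug_a 0.95 [568.  199.9] ang -92.2
scene pin 0.97 [526.4 216.8] ang -176.4
```

Request:
carry_out:
  rows:
    - {"offset": [-1.5, -2.6, 0], "roll": 0.087, "hand": -1}
    - {"offset": [-2.8, -5.4, 0], "roll": 0.175, "hand": -1}
    - {"offset": [-3.8, -8.2, 0], "roll": 0.262, "hand": -1}
    - {"offset": [-4.6, -11.1, 0], "roll": 0.349, "hand": -1}
    - {"offset": [-5.1, -14.1, 0], "roll": 0.436, "hand": -1}
    - {"offset": [-5.3, -17.1, 0], "roll": 0.524, "hand": -1}
    - {"offset": [-5.3, -20.1, 0], "roll": 0.611, "hand": -1}
    - {"offset": [-5.1, -23.1, 0], "roll": 0.698, "hand": -1}
    - {"offset": [-5.1, -23.1, 0], "roll": 0.698, "hand": -1}

```text
clock: 6.52
position: [586.7, 248.9, 190.3]
eef_rot: [[-0.9, -0.435, 0.0], [-0.435, 0.9, -0.0], [-0.0, -0.0, -1.0]]
force: [0.5, 0.2, 0.3]
grip_width: 0.002
grip_force: 0.0
```

```bash
python3 orb.py 6; python3 lm.py|grep wrist
```

```text
pos [586.7 248.9 190.3] xang -154.2 axis in tool [ 28.9 -18.7] F [0.5 0.2 0.3] 6.525
[-1.8 -3.1] 0.105
[-3.2 -6.4] 0.209
[-4.4 -9.8] 0.314
[ -5.1 -13.3] 0.419
[ -5.5 -16.9] 0.524
[ -5.5 -20.5] 0.628
[ -5.1 -24.1] 0.733
[ -4.3 -27.6] 0.838
[ -3.2 -31. ] 0.942
[ -1.7 -34.3] 1.047
wrist notch 0.63 [586.4 186.9] ang -61.7
wrist notch 0.38 [532.2 228.8] ang 165.8
wrist lug_a 0.81 [543.9 204.3] ang -148.7
wrist lug_a 0.56 [595.  234.7] ang 30.0
wrist pin 0.69 [532.6 229.3] ang 164.8
```

The carrier turns with the finger: the lug is now at about 30° and the notch at about -60°.

Request:
carry_out:
  rows:
    - {"offset": [-1.8, -3.1, 0], "roll": 0.105, "hand": -1}
    - {"offset": [-3.2, -6.4, 0], "roll": 0.209, "hand": -1}
    - {"offset": [-4.4, -9.8, 0], "roll": 0.314, "hand": -1}
    - {"offset": [-5.1, -13.3, 0], "roll": 0.419, "hand": -1}
    - {"offset": [-5.5, -16.9, 0], "roll": 0.524, "hand": -1}
    - {"offset": [-5.5, -20.5, 0], "roll": 0.628, "hand": -1}
    - {"offset": [-5.1, -24.1, 0], "roll": 0.733, "hand": -1}
    - {"offset": [-4.3, -27.6, 0], "roll": 0.838, "hand": -1}
    - {"offset": [-3.2, -31, 0], "roll": 0.942, "hand": -1}
    - {"offset": [-1.7, -34.3, 0], "roll": 1.047, "hand": -1}

```text
clock: 8.52
position: [603.1, 218.8, 190.4]
eef_rot: [[-0.825, 0.566, 0.0], [0.566, 0.825, 0.0], [-0.0, 0.0, -1.0]]
force: [0.2, 0.3, 0.7]
grip_width: -0.001
grip_force: 0.2
```

```bash
python3 orb.py 5; python3 lm.py|grep wrist
```

```text
pos [603.1 218.8 190.4] xang 145.6 axis in tool [ 28.7 -18.8] F [0.2 0.3 0.7] 8.525
[-1.5 -2.6] 0.087
[-2.8 -5.3] 0.175
[-3.9 -8.1] 0.262
[ -4.7 -11. ] 0.349
[ -5.3 -13.9] 0.436
[ -5.6 -16.9] 0.524
[ -5.6 -19.9] 0.611
[ -5.4 -22.9] 0.698
[ -4.9 -25.8] 0.785
[ -4.2 -28.7] 0.873
wrist notch 0.56 [548.7 188.2] ang -122.7
wrist lug_a 0.77 [594.  203.5] ang -32.4
wrist lug_a 0.56 [542.2 233.7] ang 151.8
wrist pin 0.77 [532.5 228.7] ang 165.7
```

Request:
carry_out:
  rows:
    - {"offset": [-1.5, -2.6, 0], "roll": 0.087, "hand": -1}
    - {"offset": [-2.8, -5.3, 0], "roll": 0.175, "hand": -1}
    - {"offset": [-3.9, -8.1, 0], "roll": 0.262, "hand": -1}
    - {"offset": [-4.7, -11, 0], "roll": 0.349, "hand": -1}
    - {"offset": [-5.3, -13.9, 0], "roll": 0.436, "hand": -1}
    - {"offset": [-5.6, -16.9, 0], "roll": 0.524, "hand": -1}
    - {"offset": [-5.6, -19.9, 0], "roll": 0.611, "hand": -1}
    - {"offset": [-5.4, -22.9, 0], "roll": 0.698, "hand": -1}
    - {"offset": [-4.9, -25.8, 0], "roll": 0.785, "hand": -1}
    - {"offset": [-4.2, -28.7, 0], "roll": 0.873, "hand": -1}

```text
clock: 10.52
position: [590.5, 192.7, 190.5]
eef_rot: [[-0.097, 0.995, 0.001], [0.995, 0.097, 0.0], [0.0, 0.001, -1.0]]
force: [0.1, 0.2, 0.6]
grip_width: -0.001
grip_force: 0.2
```

```bash
python3 orb.py 1.5; python3 lm.py; python3 look.py w3 >/dev/null
```

```text
pos [590.5 192.7 190.5] xang 95.6 axis in tool [ 28.8 -19. ] F [0.1 0.2 0.6] 10.525
[-0.5 -0.8] 0.026
[-1.  -1.5] 0.052
[-1.4 -2.3] 0.079
[-1.8 -3.1] 0.105
[-2.2 -3.9] 0.131
[-2.6 -4.7] 0.157
[-3.  -5.6] 0.183
[-3.3 -6.4] 0.209
[-3.6 -7.2] 0.236
[-3.9 -8.1] 0.262
wrist notch 0.83 [530.6 214.2] ang -172.0
wrist lug_a 0.91 [564.2 247.3] ang 99.4
wrist lug_a 0.83 [572.9 187.5] ang -82.7
wrist pin 0.65 [532.4 228.9] ang 165.5
side carrier 0.7 [566.7 221.5] ang 137.0
side notch 0.87 [536.2 209.3] ang -162.6
side notch 0.19 [458.8 289.4] ang 147.5
side lug_a 0.78 [559. 256.] ang 105.0
side lug_a 0.59 [572.2 193.8] ang -82.5
side pin 0.69 [534.1 233.7] ang 157.7
scene carrier 0.57 [575.9 228.9] ang 52.9
scene notch 0.62 [544.4 225. ] ang 167.2
scene notch 0.17 [380.8 129.3] ang -154.4
scene lug_a 0.66 [561.  246.1] ang 106.3
scene lug_a 0.57 [587.  192.7] ang -55.8
scene pin 0.97 [525.3 217.2] ang -176.9
```

View pics/w3.png

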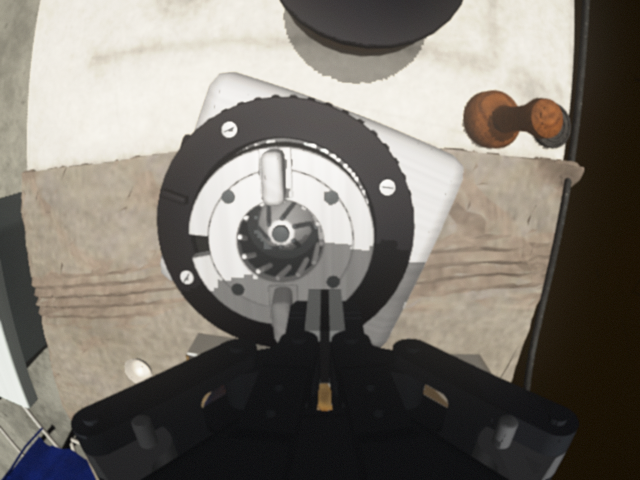

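The notch is at (200,245) and the rib mark at (175,198), so about 20° is left. I'll go slower from here.

Request:
carry_out:
  rows:
    - {"offset": [-0.5, -0.8, 0], "roll": 0.026, "hand": -1}
    - {"offset": [-1, -1.5, 0], "roll": 0.052, "hand": -1}
    - {"offset": [-1.4, -2.3, 0], "roll": 0.079, "hand": -1}
    - {"offset": [-1.8, -3.1, 0], "roll": 0.105, "hand": -1}
    - {"offset": [-2.2, -3.9, 0], "roll": 0.131, "hand": -1}
    - {"offset": [-2.6, -4.7, 0], "roll": 0.157, "hand": -1}
    - {"offset": [-3, -5.6, 0], "roll": 0.183, "hand": -1}
    - {"offset": [-3.3, -6.4, 0], "roll": 0.209, "hand": -1}
    - {"offset": [-3.6, -7.2, 0], "roll": 0.236, "hand": -1}
    - {"offset": [-3.9, -8.1, 0], "roll": 0.262, "hand": -1}

```text
clock: 12.82
position: [582.5, 187.9, 190.3]
eef_rot: [[0.163, 0.987, -0.0], [0.987, -0.163, -0.0], [-0.0, -0.0, -1.0]]
force: [0.4, 0.2, -0.2]
grip_width: -0.0
grip_force: 0.2
```

```bash
python3 orb.py 0.8; python3 lm.py|grep wrist
```

```text
pos [582.5 187.9 190.3] xang 80.6 axis in tool [ 28.9 -18.7] F [ 0.4  0.2 -0.2] 12.825
[-0.3 -0.4] 0.014
[-0.5 -0.8] 0.028
[-0.8 -1.2] 0.042
[-1.  -1.6] 0.056
[-1.2 -2.1] 0.07
[-1.5 -2.5] 0.084
[-1.7 -2.9] 0.098
[-1.9 -3.3] 0.112
[-2.1 -3.8] 0.126
[-2.3 -4.2] 0.14
wrist notch 0.57 [530.4 223.6] ang 173.9
wrist lug_a 0.89 [563.9 188.4] ang -98.9
wrist lug_a 0.84 [572.5 247.3] ang 82.4
wrist pin 0.86 [530.8 228.4] ang 166.8
```

Request:
carry_out:
  rows:
    - {"offset": [-0.3, -0.4, 0], "roll": 0.014, "hand": -1}
    - {"offset": [-0.5, -0.8, 0], "roll": 0.028, "hand": -1}
    - {"offset": [-0.8, -1.2, 0], "roll": 0.042, "hand": -1}
    - {"offset": [-1, -1.6, 0], "roll": 0.056, "hand": -1}
    - {"offset": [-1.2, -2.1, 0], "roll": 0.07, "hand": -1}
    - {"offset": [-1.2, -2.1, 0], "roll": 0.07, "hand": -1}

```text
clock: 14.32
position: [580.2, 187.1, 190.3]
eef_rot: [[0.23, 0.973, -0.0], [0.973, -0.23, -0.0], [-0.0, -0.0, -1.0]]
force: [-0.3, -0.1, 0.1]
grip_width: -0.001
grip_force: 0.0
```

```bash
python3 orb.py 0.8|head -5; python3 lm.py|grep wrist
```

```text
pos [580.2 187.1 190.3] xang 76.7 axis in tool [ 28.9 -18.5] F [-0.3 -0.1  0.1] 14.325
[-0.3 -0.4] 0.014
[-0.5 -0.8] 0.028
[-0.7 -1.2] 0.042
[-1.  -1.6] 0.056
wrist notch 0.65 [531.1 228. ] ang 167.3
wrist lug_a 0.9 [560.8 190.9] ang -105.6
wrist lug_a 0.79 [573.6 249.7] ang 81.0
wrist pin 0.94 [530.9 228.4] ang 166.7
```

Request:
carry_out:
  rows:
    - {"offset": [-0.2, -0.4, 0], "roll": 0.014, "hand": -1}
    - {"offset": [-0.5, -0.8, 0], "roll": 0.028, "hand": -1}
    - {"offset": [-0.5, -0.8, 0], "roll": 0.028, "hand": -1}

```text
clock: 15.45
position: [579.4, 186.8, 190.3]
eef_rot: [[0.257, 0.966, -0.0], [0.966, -0.257, -0.0], [-0.0, -0.0, -1.0]]
force: [-0.2, 0.1, 0.6]
grip_width: -0.0
grip_force: 0.0
```

```bash
python3 orb.py 0.8|head -3; python3 look.py w4; python3 - <<'E'
import cv2;p=cv2.imread('pics/w4.png');cv2.imwrite('pics/w4c.png',cv2.resize(p[80:360,120:460],None,fx=2.1,fy=2.1,interpolation=cv2.INTER_CUBIC))
E
```

```text
pos [579.4 186.8 190.3] xang 75.1 axis in tool [ 28.8 -18.6] F [-0.2  0.1  0.6] 15.45
[-0.3 -0.4] 0.014
[-0.5 -0.8] 0.028
[579.4 186.8 190.3] [ 18.  28.  13.  75.  -0. 123.] 15.45 [-0.2  0.1  0.6] [[0.26, 0.97, -0.0], [0.97, -0.26, -0.0], [-0.0, -0.0, -1.0]]
notch 0.86 [200. 238.] [531.9 228.9]
lug_a 0.84 [269. 176.] [574.2 248.1]
lug_a 0.64 [283. 319.] [562.6 192.4]
pin 0.93 [201. 234.] [531.1 229.7]
pin 0.53 [266. 172.] [568.7 248.1]
```

View pics/w4c.png

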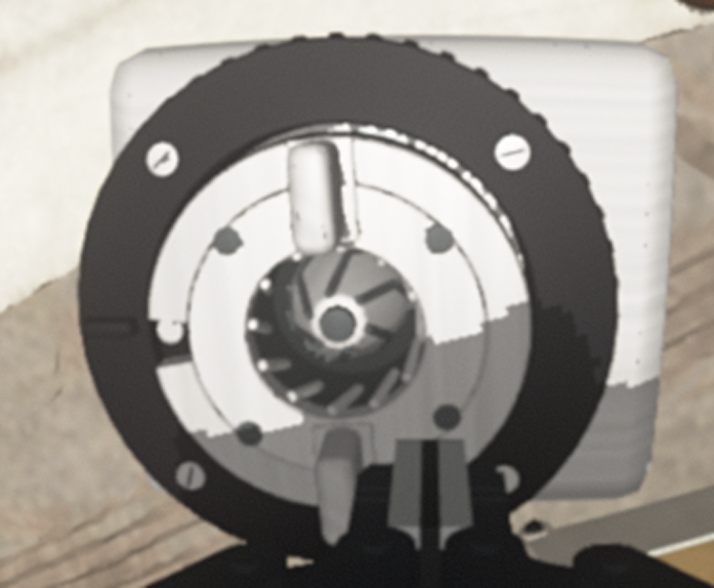

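The pin (bright, at (170,330) in the crop) is just inside the leading side of the notch. I'll check tilt and height from the depth image.

```bash
cat > tilt.py <<'E'
from h import *
P=r.camera_params("wrist");p,d=r.snapshot("wrist")
K=P["K"];R=cv2.Rodrigues(np.array(P["rvec"],float))[0];t=np.array(P["tvec"],float).ravel()
v,u=np.mgrid[0:480,0:640];x=(u-K[0][2])/K[0][0];y=(v-K[1][2])/K[1][1];th=np.hypot(x,y)+1e-9
q=np.stack([x/th*np.tan(th)*d,y/th*np.tan(th)*d,d],-1).reshape(-1,3);m=(d.ravel()>0)&(th.ravel()<1.2)
w=(q[m]-t)@R;rad=np.hypot(w[:,0]-568.8,w[:,1]-219.5)
def fit(a,b,z0,z1):
    k=(rad>a)&(rad<b)&(w[:,2]>z0)&(w[:,2]<z1);X=w[k]
    for _ in range(4):
        A=np.c_[X[:,0]-568.8,X[:,1]-219.5,np.ones(len(X))];s=np.linalg.lstsq(A,X[:,2],rcond=None)[0];e=X[:,2]-A@s
        X=X[abs(e)<max(2*e.std(),.5)]
    return s,len(X)
for n,a in(("flange",(22,37,160,184)),("collar",(46,58,155,180))):
    s,k=fit(*a);print(n,"z",s[2].round(2),"tilt deg xy",np.degrees(s[:2]).round(2),k)
print(np.round(r.observe()["force"],1),r.observe()["clock"])
E
python3 tilt.py
```

```text
flange z 173.85 tilt deg xy [0.   0.07] 10090
collar z 167.1 tilt deg xy [-0.02  0.03] 13260
[-0.   0.9 -0.2] 15.8
```

The flange top is at 173.9 mm and level (origin about 167), so the notch has dropped over the pin. Now I'll back off, rise and come over the same lug to press.

Request:
carry_out:
  rows:
    - {"offset": [0, 3, 0], "roll": 0, "hand": -1}
    - {"offset": [0, 3, -13], "roll": 0, "hand": -1}
    - {"offset": [0, 3, -25], "roll": 0, "hand": -1}
    - {"offset": [3, -5, -25], "roll": 0, "hand": -1}
    - {"offset": [9, -18.5, -25], "roll": 0, "hand": -1}
    - {"offset": [9, -18.5, -20], "roll": 0, "hand": -1}
    - {"offset": [9, -18.5, -14], "roll": 0, "hand": -1}
    - {"offset": [9, -18.5, -12], "roll": 0, "hand": -1}
    - {"offset": [9, -18.5, -12], "roll": 0, "hand": -1}

```text
clock: 16.92
position: [563.8, 200.0, 201.7]
eef_rot: [[0.257, 0.966, -0.001], [0.966, -0.257, -0.0], [-0.001, -0.001, -1.0]]
force: [0.3, -0.1, 0.0]
grip_width: 0.005
grip_force: 0.0
```

```bash
python3 tilt.py; python3 look.py w5
```

```text
flange z 173.81 tilt deg xy [-0.01  0.05] 8568
collar z 167.07 tilt deg xy [-0.04  0.05] 11668
[0.3 0.2 0.2] 16.975
[564.  200.1 202. ] [ 20.  26.  12.  76.  -0. 124.] 16.975 [0.3 0.2 0.2] [[0.26, 0.97, -0.0], [0.97, -0.26, -0.0], [-0.0, -0.0, -1.0]]
notch 0.79 [247. 250.] [532.6 228.3]
lug_a 0.95 [322. 188.] [575.6 250.6]
lug_a 0.63 [245. 249.] [538.4 234.9]
pin 0.97 [249. 247.] [532.5 228.1]
```

View pics/w5.png

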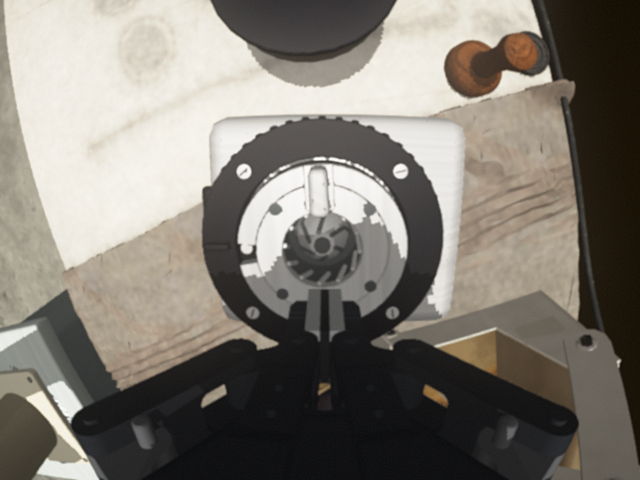

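The fingertip is over the near lug at (322,300), with the other lug in line at (320,190) and the pin in the notch at (247,250). I'll press in small steps.

Request:
carry_out:
  rows:
    - {"offset": [0, 0, 0.8], "roll": 0, "hand": -1}
    - {"offset": [0, 0, 1.6], "roll": 0, "hand": -1}
    - {"offset": [0, 0, 2.4], "roll": 0, "hand": -1}
    - {"offset": [0, 0, 2.4], "roll": 0, "hand": -1}

```text
clock: 17.77
position: [563.9, 200.3, 199.9]
eef_rot: [[0.257, 0.966, 0.0], [0.966, -0.257, 0.0], [0.0, 0.0, -1.0]]
force: [0.0, 0.3, 0.5]
grip_width: -0.001
grip_force: 0.0
```

Request:
carry_out:
  rows:
    - {"offset": [0, 0, 0.4], "roll": 0, "hand": -1}
    - {"offset": [0, 0, 0.8], "roll": 0, "hand": -1}
    - {"offset": [0, 0, 0.8], "roll": 0, "hand": -1}

```text
clock: 18.15
position: [564.2, 200.4, 199.8]
eef_rot: [[0.257, 0.966, 0.001], [0.966, -0.257, 0.0], [0.001, 0.001, -1.0]]
force: [-1.4, -0.6, 4.2]
grip_width: 0.008
grip_force: 2.4
```

```bash
python3 tilt.py
```

```text
flange z 173.84 tilt deg xy [0.01 0.09] 8608
collar z 167.08 tilt deg xy [-0.03  0.03] 11938
[-0.3 -1.2  3.6] 18.2
```

Request:
carry_out:
  rows:
    - {"offset": [0, 0, 0.5], "roll": 0, "hand": -1}
    - {"offset": [0, 0, 1.0], "roll": 0, "hand": -1}
    - {"offset": [0, 0, 1.5], "roll": 0, "hand": -1}
    - {"offset": [0, 0, 1.5], "roll": 0, "hand": -1}

```text
clock: 18.7
position: [564.5, 200.5, 198.9]
eef_rot: [[0.257, 0.966, 0.002], [0.966, -0.257, 0.001], [0.001, 0.002, -1.0]]
force: [-0.5, -0.4, 6.2]
grip_width: -0.003
grip_force: 3.6
```

Request:
carry_out:
  rows:
    - {"offset": [0, 0, 0.5], "roll": 0, "hand": -1}
    - {"offset": [0, 0, 1.0], "roll": 0, "hand": -1}
    - {"offset": [0, 0, 1.5], "roll": 0, "hand": -1}
    - {"offset": [0, 0, 1.5], "roll": 0, "hand": -1}

```text
clock: 19.2
position: [564.5, 200.5, 197.4]
eef_rot: [[0.257, 0.966, 0.002], [0.966, -0.257, 0.001], [0.001, 0.002, -1.0]]
force: [0.2, -0.1, 7.8]
grip_width: 0.001
grip_force: 3.6
```

```bash
python3 tilt.py
```

```text
flange z 171.41 tilt deg xy [-0.01  0.13] 8657
collar z 167.08 tilt deg xy [-0.03  0.02] 12028
[-1.4  0.7  6.5] 19.25
```

It is sinking level. I'll continue to the stop.

Request:
carry_out:
  rows:
    - {"offset": [0, 0, 0.5], "roll": 0, "hand": -1}
    - {"offset": [0, 0, 1.0], "roll": 0, "hand": -1}
    - {"offset": [0, 0, 1.5], "roll": 0, "hand": -1}
    - {"offset": [0, 0, 1.5], "roll": 0, "hand": -1}

```text
clock: 19.75
position: [565.0, 200.6, 197.0]
eef_rot: [[0.257, 0.966, 0.004], [0.966, -0.257, 0.001], [0.002, 0.004, -1.0]]
force: [-1.2, -1.4, 10.6]
grip_width: 0.002
grip_force: 5.3
```

```bash
python3 tilt.py
```

```text
flange z 171.08 tilt deg xy [-0.01  0.11] 8604
collar z 167.06 tilt deg xy [-0.05  0.03] 12117
[-1.3 -1.  10.6] 19.8
```

Request:
carry_out:
  rows:
    - {"offset": [0, 0, 0.6], "roll": 0, "hand": -1}
    - {"offset": [0, 0, 1.2], "roll": 0, "hand": -1}
    - {"offset": [0, 0, 1.2], "roll": 0, "hand": -1}
    - {"offset": [0, 0, -2], "roll": 0, "hand": -1}
    - {"offset": [0, 0, -10], "roll": 0, "hand": -1}
    - {"offset": [0, 0, -30], "roll": 0, "hand": -1}
    - {"offset": [0, 0, -60], "roll": 0, "hand": -1}
    - {"offset": [0, 0, -60], "roll": 0, "hand": -1}
    - {"offset": [0, 0, -60], "roll": 0, "hand": -1}

```text
clock: 20.92
position: [563.5, 200.2, 253.6]
eef_rot: [[0.257, 0.966, -0.001], [0.966, -0.257, -0.001], [-0.001, -0.001, -1.0]]
force: [0.7, -1.0, -0.4]
grip_width: 0.001
grip_force: 0.0
```

```bash
python3 tilt.py; python3 look.py w6
```

```text
flange z 171.08 tilt deg xy [0.02 0.09] 5665
collar z 167.07 tilt deg xy [-0.03  0.04] 7780
[-1.  -0.7 -0.1] 20.975
[563.3 200.1 253.2] [ 20.  25.  18.  83.   0. 124.] 20.975 [-1.  -0.7 -0.1] [[0.26, 0.97, -0.0], [0.97, -0.26, -0.0], [-0.0, -0.0, -1.0]]
grinder 0.86 [321. 183.] [563.3 221. ]
notch 0.84 [266. 223.] [533.1 228.2]
lug_a 0.82 [331. 279.] [564.1 192.5]
lug_a 0.76 [322. 175.] [574.  250.3]
pin 0.58 [265. 222.] [531.5 228.3]
```

View pics/w6.png

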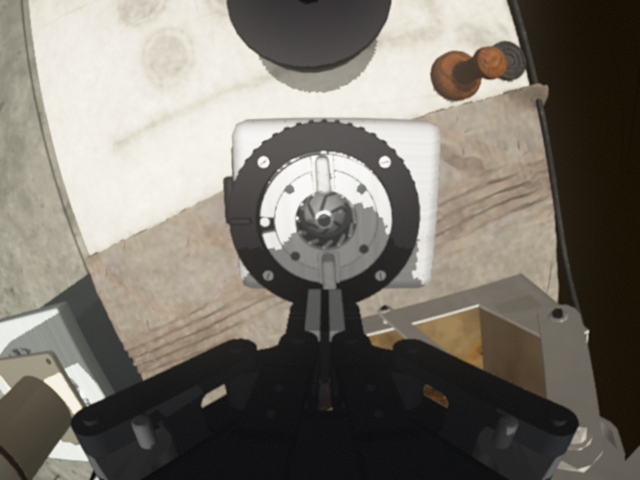

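The pin fills the notch at (266,223). The flange is level at 171.1 mm (origin about 164), and the arm is clear.

```bash
python3 -c "from cell import r; print(r.finish_job())"
```

```text
the job is handed in; nothing more can be done
None
```

The job is handed in: the carrier's notch is over the pin, and the last depth check showed it level with its origin at about 164 mm (fully home) and the arm clear; no verdict came back.

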